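# Load a slide carrier into the slide reader up to its hidden stage

### The job

Take the slide carrier with the blue grip end out of the stand, lay it down flat on the bench with its slides facing up and let go of it; then take it afresh by its two long sides and slide it, nose first and slides up, through the dust flap of the slide reader until you feel it meet the stage inside. The stage stands at a different depth each time and cannot be seen: leave the nose touching it but do not shove the stage back, then let go, and leave the other carrier and the things around where they are.

Things in the scene. Friction and masses are not known exactly. Their poses are not given: they have to be found in the camera images.
- carrier_blue_centre (a point): Centre of the blue-ended carrier, a rigid light grey tray 140 x 60 x 14 mm, 0.12 kg; blue grip end = last 28 mm. x: along it to the nose; y: out of the face with the two glass slides; z: across its width. At the start it stands on a long edge in either place of the stand: z up, top edge 66 mm above the bench, nose away from the robot, slides facing left. Flat, slides up: y up, centre 7 mm up.
- carrier_blue_nose (a point): Nose tip of the blue-ended carrier, 70 mm from its centre along x, opposite the blue end; this end goes into the slot first. The last 7 mm are narrower and thinner: 52 x 9 mm. Axes as the centre's.
- carrier_grey_centre (a point): Centre of the other carrier, same size, shape and axes, with a dark grey grip end, parked in the other place of the stand, 60 mm beside the first; not to be moved.
- carrier_stand: Blue-grey parking stand, fixed, origin under its middle, x along the carriers. Base plate 150 x 112 x 6 mm. Two places at y = +30 and -30 mm, 17 mm wide between posts at x = -62..-50 and +50..+62 mm that reach 36 mm above the bench: a carrier is free between and above the posts, and is drawn straight up.
- slide_reader: White and grey slide reader, fixed, origin on the bench below the slot's mouth; x points into the slot, z up. 190 mm deep, 170 wide; front bay 64 mm high for 75 mm, then housing 134 mm high. A steel tongue 40 mm wide, level with the slot floor (30 mm up), reaches 60 mm out of the mouth and carries the carrier, which overhangs it 10 mm at each side, where fingers find room.
- slot_mouth (a point): Middle of the slot floor at the mouth, 30 mm above the bench, axes as the reader's. Slot 64 mm wide, 18 mm high, flared at the mouth to about 80 mm. Unseen inside, the stage's bumper stops the nose 45 to 82 mm behind the mouth (58 to 95 mm of carrier stay outside). The stage stays put up to about 14 N and slips back if pushed harder; up to 5 mm of slip does no harm.
- dust_flap (a joint): Black dust flap hanging in the slot 17 mm behind the mouth; 0 hanging shut, grows (rad, to 1.6) as the carrier swings it inward. It yields to 1 to 2 N and then rides on the carrier.
- oil_bottle: Small brown bottle with a black cap, 28 x 28 x 60 mm, origin under its middle; bystander.
- slide_carton: White and red carton, 56 x 82 x 34 mm, origin under its middle; bystander.
- dropper_yellow: White dropper bottle with a yellow cap, 25 x 26 x 60 mm, origin under its middle; bystander.

How it is judged:
On the way, in this order (a step that is already met when the one before it is completed fails the run):
1. the blue-ended carrier lies flat on the bench, slides up, let go (angle between carrier_blue_centre's own y axis and vertical below 0.06 rad and height (world z) of carrier_blue_centre below 0.011 m and contact force between the fingers and carrier_blue below 0.1 N and linear speed of carrier_blue below 0.02 m/s), for 0.2 s.
2. the carrier is in the slot, nose first, slides up, its nose against the stage (x of stage_bumper in the frame of carrier_blue_centre between 0.06 and 0.0765 m and y of carrier_blue_centre in the frame of slide_reader between -0.006 and 0.006 m and z of carrier_blue_centre in the frame of slide_reader between 0.033 and 0.041 m and angle between the x axis of carrier_blue_centre and the x axis of slide_reader, either way round below 0.08 rad and angle between carrier_blue_centre's own y axis and vertical below 0.06 rad), for 0.1 s.
At the end, for the whole second after the job is handed in: The blue-ended carrier lies released and at rest in the slot, nose first, slides up (level within 0.06 rad, straight within 0.08 rad, central within 6 mm), its nose within 2.5 mm of the stage, which was pushed back by no more than 5 mm; bystanders within 20 mm of their places (all of step 2 and contact force between the fingers and carrier_blue below 0.1 N and linear speed of carrier_blue below 0.02 m/s); the robot touches nothing.
It fails at once if the stage inside is shoved back by more than 5 mm (distance of stage_bumper from where it was at the start of the episode above 0.005 m).
It fails at once if the grey-ended carrier shifted by more than 20 mm (distance of carrier_grey_centre from where it was at the start of the episode above 0.02 m).
It fails at once if the oil bottle shifted by more than 20 mm (distance of oil_bottle from where it was at the start of the episode above 0.02 m).
It fails at once if the carton shifted by more than 20 mm (distance of slide_carton from where it was at the start of the episode above 0.02 m).
It fails at once if the dropper bottle shifted by more than 20 mm (distance of dropper_yellow from where it was at the start of the episode above 0.02 m).
It also fails if it takes over 51 s, if anything falls off the work surface, if the arm or the gripper's body presses on something with over 40 N, if the wrist force passes 120 N, or if a joint passes its speed limit or range.

### The arm

A 6-joint arm with a two-finger parallel gripper is mounted at the origin on a cart in front of the work surface, level with it; the furniture and walls round the work are solid. World frame = base frame: x ahead of the robot, y to its left, z up, the work surface at z = 0. Lengths are in m, angles in rad, forces in N, time in s.
With the tool pointing down it reaches from about 0.35 to 0.925 m from the base axis. Payload 6.4 kg.
Tool frame: the origin (TCP) lies at the very end of the fingers, on their centre line; the grasp point (between the pads) lies manip.grasp_offset behind it (manip.grasp_offset is the distance from the TCP to the grasp point, in m); z points along the fingers, y is the line along which they close (so a half turn about z gives the same grasp; the last joint's range is limited). The gripper opens to 85 mm and grips with 20 to 120 N. Pads are 22 mm wide; open, the fingers measure 114 mm over their backs; the gripper's body (76 mm by 85 mm) begins 54 mm behind the grasp point. The pads swing forward as they close: fully open they stand 13 mm farther back than shut.
Start: joints at [-1.513, 0.245, 1.558, -0, 1.339, -0.174], TCP at [0.149, -0.633, 0.231] pointing down, gripper open.
Joint ranges: [-3.13, 3.13], [-1.02, 2.26], [0.13, 2.54], [-0.95, 4.09], [0.21, 2.88], [-2.74, 2.74]. Speed limits (rad/s): [2.57, 2.57, 3.14, 3.14, 3.14, 3.14].

### API

Orientations are given as [roll, pitch, yaw] about the fixed x, y, z axes, in that order (R = Rz(yaw) Ry(pitch) Rx(roll)).
In Python, from station import manip gives the robot as it stands. The module is installed in compiled form; this text tells all that it offers.
- The arm moves only by the tool play_rows, never from a script. Its argument "commands" is a list of rows, each an object with "offset": the shift along the tool's x, y, z in m, a list of three; "delta_rot": the turn, a rotation vector about the tool's x, y, z in degrees, a list of three; "claw": the finger opening in m, from 0 to 0.0854. A call has 1 to 8 rows; each row shifts and turns the commanded pose from where the row before left it, along the tool's axes as they then stand; what a row does not reach is not made up. A row lasts 1/8 s, in which the tool goes at most 62.5 mm and 10.7 degrees, less where a joint would pass 70% of its speed; a pose out of reach is approached as far as the arm can. A call is refused whole if a number of a shift passes 0.0625 or a number of a turn 10.7, either way. A call with a gripper value outside its range is refused whole. The fingers move at their own pace and stop on an object; "force" is the grip in N (left out, the last holds). Time passes only in rows, so rows that do not move let the fingers close. It gives the time, the measured TCP pose, the force and the opening at its end, in the units of the state.
- manip.state(): the state, without advancing time (a new reading comes with each control period).
- manip.camera(name): name is "side" or "top"; returns a dict with "pixels" (400x640x3 uint8, red, green, blue), "range_z" (400x640 float32, m along the optical axis (not along the pixel's ray), 0 where there is no reading), "fx", "fy", "cx", "cy" (pixels), "eye" and "rotation" of the camera in the world. Camera axes: x right, y down, z forward; pixel columns grow to the right and rows downward; lengths in m; the calibration is good to about 2 mm. A picture is of the moment at which its call begins.
- manip.sign_off(): hands the job in, once; it reports no verdict.
The state is a dict: "t": time; "joint_positions": joint angles; "qvel": joint speeds; "joint_efforts": joint torques, N m; "tool_pos": TCP position; "tool_rot": TCP orientation; "force": force on the tool from outside, world axes, zero at the start; "torque": the same for the moment, N m; "gripper_width": opening from 0.0 (shut) to 1.0 (fully open).
Only numpy, scipy, OpenCV 4.12 (cv2) and the standard library are available. Lean on these libraries where they do the work, as an engineer would, in place of code of your own. Each camera call takes 0.05 s, during which the arm holds its last target. There are 200 camera calls.

## Working session

There is one attempt and no reset: what is moved stays moved. The work goes in short steps, Python scripts to look and compute and a tool call to move; the robot and the scene stay as the last step left them, time stands still between calls to the robot, and variables do not carry over. Pictures are saved under pics/ and viewed, on a budget of 10 in all, crops included, one or two more only if the job needs it, and the job is handed in when it is done.

Besides the shell and the picture viewer there is one more tool, called after ">>>" as a command line: name --argument value ..., lists and objects as JSON in quotes. play_rows: Moves the arm, as the interface text tells. Its arguments: {"type":"object","properties":{"commands":{"type":"array"},"force":{"type":"number"}},"required":["commands"]}

```bash
mkdir -p pics; python3 - <<'E'
from station import manip
import cv2,numpy as np
print(manip.state(), manip.grasp_offset)
for n in("top","side"):
    c=manip.camera(n); np.savez(f"{n}0.npz",**c)
    print(n,c["fx"],c["cx"],c["cy"],c["eye"],np.round(c["rotation"],3).tolist())
    cv2.imwrite(f"pics/{n}0.png",c["pixels"][...,::-1])
E
```

```text
{'t': 0.0, 'joint_positions': array([-1.51309611e+00,  2.45782265e-01,  1.55903084e+00, -4.21918444e-06,
        1.33871176e+00, -1.74111911e-01]), 'qvel': array([ 0.00135604,  0.00234332,  0.00050896, -0.00058251,  0.00111823,
        0.00087474]), 'joint_efforts': array([ 1.85318600e-04, -4.29505599e+01, -3.26127613e+01, -1.11542197e-04,
        5.33272483e-03, -3.58269148e-06]), 'tool_pos': array([ 0.14929602, -0.63203995,  0.23019163]), 'tool_rot': array([-3.13968895e+00, -3.30681086e-04,  2.31812786e-01]), 'force': array([-0.01447592, -0.2728848 , -0.25082725]), 'torque': array([ 0.01771625,  0.01738675, -0.03262298]), 'gripper_width': 1.0008902500041288} 0.0187
top 451.3911803131274 316.9727291024884 196.86835046039124 [ 0.26209116 -0.06713439  1.50001701] [-2.959, 0.0, -1.588]
side 437.74101511088395 312.76712230572696 201.61428882205573 [ 0.6109561  -0.70668307  1.0823821 ] [-2.565, 0.013, 0.136]
```

View pics/top0.png

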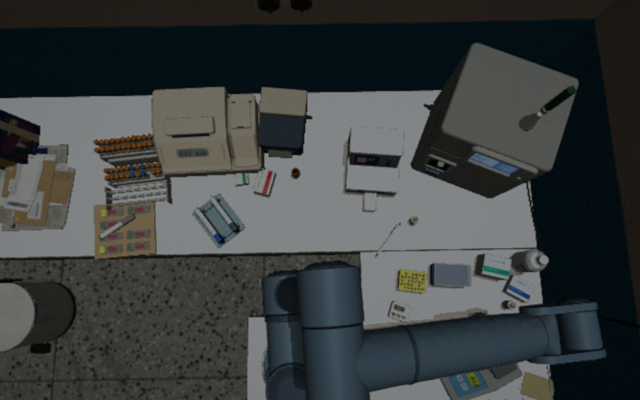

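View pics/side0.png

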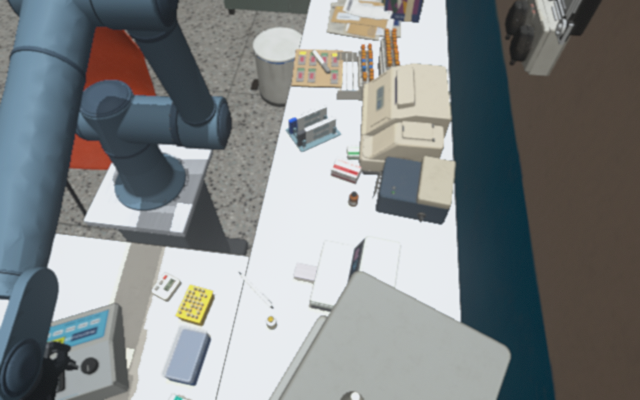

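```bash
cat >h.py <<'E'
import numpy as np,cv2
from scipy.spatial.transform import Rotation as Rn
def cloud(c):
    v,u=np.mgrid[:400,:640]; z=c["range_z"]
    p=np.stack([(u-c["cx"])/c["fx"]*z,(v-c["cy"])/c["fy"]*z,z],-1)
    return p@Rn.from_euler("xyz",c["rotation"]).as_matrix().T+c["eye"]
def project(c,P):
    q=(np.asarray(P)-c["eye"])@Rn.from_euler("xyz",c["rotation"]).as_matrix()
    return np.stack([q[...,0]/q[...,2]*c["fx"]+c["cx"],q[...,1]/q[...,2]*c["fy"]+c["cy"]],-1)
E
python3 - <<'E'
from h import *
for n in("top","side"):
    c=dict(np.load(n+"0.npz")); P=cloud(c); im=c["pixels"].astype(int)
    ok=c["range_z"]>0
    np.set_printoptions(precision=4,suppress=True)
    x0,x1,y0,y1=(185,250,185,255) if n=="top" else (280,350,95,155)
    def box(x0,x1,y0,y1):
        m=np.zeros(ok.shape,bool);m[y0:y1,x0:x1]=1;return m&ok
    m=box(x0,x1,y0,y1)
    print(n,"bench z",np.median(P[m&(abs(P[...,2])<.004)][:,2]) if n else 0)
    t=m&(P[...,2]>.055)&(P[...,2]<.08)
    k,l=cv2.connectedComponents(t.astype(np.uint8))
    for i in range(1,k):
        q=P[l==i]
        if len(q)<15: continue
        r=cv2.minAreaRect(q[:,:2].astype(np.float32)); d=np.linalg.svd(q[:,:2]-q[:,:2].mean(0),full_matrices=0)[2][0]
        print(" carrier",len(q),q.mean(0),np.median(q[:,2]),r,"dir",np.arctan2(d[1],d[0]),"rgb",im[l==i].mean(0))
    b=m&(im[...,2]>im[...,0]+60)&(P[...,2]>.01); print(" blue",b.sum(),P[b].mean(0),P[b].min(0),P[b].max(0))
    # tongue
    x0,x1,y0,y1=(350,390,188,216) if n=="top" else (288,320,258,285)
    m=box(x0,x1,y0,y1)&(P[...,2]>.02)&(P[...,2]<.04); q=P[m]
    print(" tongue",len(q),np.median(q,0),cv2.minAreaRect(q[:,:2].astype(np.float32)))
    # bay top
    x0,x1,y0,y1=(335,410,120,200) if n=="top" else (305,410,230,310)
    for a,bz in((.055,.072),(.125,.142)):
        q=P[box(x0,x1,y0,y1)&(P[...,2]>a)&(P[...,2]<bz)]
        print(" bay",a,len(q),np.median(q,0),cv2.minAreaRect(q[:,:2].astype(np.float32)))
    for nm,bx in(dict(oil=(288,303,165,182),carton=(250,280,165,200),dropper=(405,422,212,228)) if n=="top" else dict(oil=(345,362,188,208),carton=(328,365,155,185),dropper=(260,280,312,330))).items():
        q=P[box(*bx)&(P[...,2]>.015)]; print(nm,len(q),np.median(q,0) if len(q) else "")
    f=c["pixels"][180:260,180:270] if n=="top" else c["pixels"][90:160,270:360]
    cv2.imwrite(f"pics/{n}_st.png",cv2.resize(f,None,fx=6,fy=6,interpolation=cv2.INTER_CUBIC)[...,::-1])
E
python3 -c "
import cv2,numpy as np
a=cv2.imread('pics/top_st.png');b=cv2.imread('pics/side_st.png')
a=cv2.resize(a,(400,356));b=cv2.resize(b,(400,356));cv2.imwrite('pics/both.png',np.hstack([a,b]))"
```

```text
top bench z 0.0003790235203611214
 carrier 189 [0.4799 0.2321 0.0658] 0.06580574828266261 ((0.48206189274787903, 0.23375549912452698), (0.13930931687355042, 0.01472655963152647), 37.480281829833984) dir -2.4849237768670895 rgb [101.4709 104.7037 105.9048]
 carrier 201 [0.4456 0.2811 0.0656] 0.06599535700916115 ((0.4480951130390167, 0.28340864181518555), (0.14069633185863495, 0.014734908938407898), 37.52106857299805) dir -2.485659033336894 rgb [ 96.4229 104.0746 116.3085]
 blue 31 [0.4015 0.247  0.0657] [0.3908 0.2363 0.0594] [0.4126 0.2555 0.0715]
 tongue 265 [ 0.5242 -0.2436  0.0299] ((0.5202063918113708, -0.24319756031036377), (0.12974660098552704, 0.0632593035697937), 85.03363037109375)
 bay 0.055 1359 [ 0.5902 -0.2496  0.0643] ((0.6327826976776123, -0.2541941702365875), (0.16995730996131897, 0.17344501614570618), 84.91841125488281)
 bay 0.125 1448 [ 0.6905 -0.2585  0.1337] ((0.6917735934257507, -0.25938794016838074), (0.16811373829841614, 0.09504587948322296), 86.48469543457031)
oil 65 [0.6161 0.0003 0.0412]
carton 514 [0.5965 0.1105 0.0348]
dropper 56 [ 0.4508 -0.3816  0.04  ]
s
[... 409 characters left out ...]
5748291016) dir -2.4893497668342093 rgb [173.0885 177.6195 180.5796]
 blue 33 [0.4017 0.2447 0.0639] [0.3913 0.2356 0.0538] [0.4131 0.2532 0.0709]
 tongue 317 [ 0.5135 -0.2476  0.03  ] ((0.5128735899925232, -0.24678772687911987), (0.041023608297109604, 0.058021917939186096), 83.30168151855469)
 bay 0.055 1921 [ 0.5832 -0.2555  0.0642] ((0.5860909223556519, -0.25389987230300903), (0.17020012438297272, 0.08361795544624329), 84.64869689941406)
 bay 0.125 1514 [ 0.6955 -0.2366  0.1337] ((0.6919171214103699, -0.23767387866973877), (0.11703436821699142, 0.09377799928188324), 83.27914428710938)
oil 112 [ 0.6171 -0.0082  0.0394]
carton 608 [0.5948 0.1032 0.0337]
dropper 116 [ 0.4527 -0.3937  0.0414]
```

View pics/both.png

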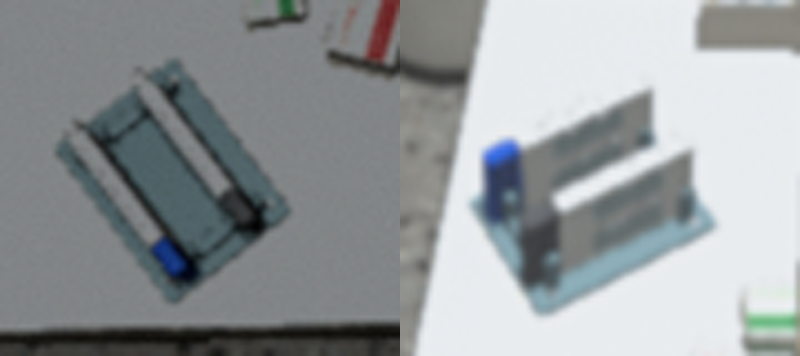

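```bash
python3 - <<'E'
from h import *
np.set_printoptions(precision=4,suppress=True)
for n in("top","side"):
    c=dict(np.load(n+"0.npz")); P=cloud(c); ok=c["range_z"]>0
    m=ok&(P[...,0]>.5)&(P[...,0]<.64)&(P[...,1]<-.1)&(P[...,1]>-.4)&(abs(P[...,2]-.064)<.003)
    q=P[m]; r=cv2.minAreaRect(q[:,:2].astype(np.float32)); print(n,"bay",len(q),r)
    # front edge: min x per y-bin
    b=np.round(q[:,1]/.006).astype(int); e=np.array([q[b==k][q[b==k][:,0].argmin()] for k in np.unique(b) if (b==k).sum()>4])
    e=e[(e[:,1]<-.185)&(e[:,1]>-.32)]
    f=np.polyfit(e[:,1],e[:,0],1); print(" front edge x=",f,"yaw",-np.arctan(f[0]),"x at y=-.25",np.polyval(f,-.25),"res",np.std(e[:,0]-np.polyval(f,e[:,1])),"ymin/max",q[:,1].min(),q[:,1].max())
    m=ok&(P[...,0]>.46)&(P[...,0]<.545)&(abs(P[...,1]+.247)<.05)&(abs(P[...,2]-.030)<.004)
    q=P[m]; print(" tongue",len(q),cv2.minAreaRect(q[:,:2].astype(np.float32)),q[:,0].min())
# orientation IK
from scipy.optimize import least_squares
def R(j0,S,j3,j4,j5): return Rn.from_euler("ZYZYZ",[j0,S,j3,j4,j5+np.pi/2])
print("check",R(-1.513,.2458+1.559,0,1.3387,-.1741).as_euler("xyz"))
for yaw in(.656,.3,0,-.09,-.4):
  for tilt in(0,25,50):
    T=Rn.from_euler("xyz",[np.pi,0,yaw])*Rn.from_euler("x",tilt,degrees=True)
    for S in(1.6,2.1):
      for j0 in (-.15,):
        s=least_squares(lambda x:(R(j0,S,*x).inv()*T).as_rotvec(),[.3,1.2,1.3])
        print(yaw,tilt,S,s.x,s.cost<1e-6)
E
```

```text
top bay 846 ((0.5915331244468689, -0.2818762958049774), (0.2311161309480667, 0.09722515940666199), 89.07791900634766)
 front edge x= [0.0979 0.574 ] yaw -0.09762678101770775 x at y=-.25 0.549560653754003 res 0.0016544643034497443 ymin/max -0.39805045507139913 -0.1657702963567419
 tongue 166 ((0.5164844393730164, -0.24335668981075287), (0.03991251438856125, 0.05645500868558884), 86.15786743164062) 0.4871710363514926
side bay 1653 ((0.5858978033065796, -0.2534865736961365), (0.17020896077156067, 0.08191370964050293), 83.90795135498047)
 front edge x= [0.099  0.5714] yaw -0.09865931687510043 x at y=-.25 0.5466217704214713 res 0.0007272565299661247 ymin/max -0.3384522251628496 -0.16834285901122137
 tongue 303 ((0.5133480429649353, -0.24684344232082367), (0.041023608297109604, 0.05706656351685524), 83.30168151855469) 0.48444418830440733Traceback (most recent call last):
  File "<stdin>", line 16, in <module>
  File "<stdin>", line 15, in R
  File "scipy/spatial/transform/_rotation.pyx", line 1413, in scipy.spatial.transform._rotation.Rotation.from_euler
ValueError: Expected axis specification to be a non-empty string of upto 3 characters, got ZYZYZ
```

```bash
python3 - <<'E'
from h import *
from scipy.optimize import least_squares
np.set_printoptions(precision=3,suppress=True)
def R(j0,S,j3,j4,j5): return Rn.from_euler("ZYZ",[j0,S,j3])*Rn.from_euler("YZ",[j4,j5+np.pi/2])
print("check",R(-1.513,.2458+1.559,0,1.3387,-.1741).as_euler("xyz"))
for yaw in(.656,.3,0,-.1,-.4):
  for tilt in(0,25,50):
    T=Rn.from_euler("xyz",[np.pi,0,yaw])*Rn.from_euler("x",tilt,degrees=True)
    for S in(1.6,2.1):
        s=least_squares(lambda x:(R(-.15,S,*x).inv()*T).as_rotvec(),[.3,1.2,1.3])
        print(yaw,tilt,S,s.x,s.cost<1e-6)
E
```

```text
check [-3.14  -0.     0.232]
0.656 0 1.6 [-0.     1.542  0.765] True
0.656 0 2.1 [0.    1.042 0.765] True
0.656 25 1.6 [0.31  1.853 0.805] True
0.656 25 2.1 [0.303 1.375 0.655] True
0.656 50 1.6 [0.678 2.134 0.959] True
0.656 50 2.1 [0.567 1.724 0.649] True
0.3 0 1.6 [-0.     1.542  1.121] True
0.3 0 2.1 [0.    1.042 1.121] True
0.3 25 1.6 [0.396 1.729 1.147] True
0.3 25 2.1 [0.41  1.267 0.952] True
0.3 50 1.6 [0.813 1.891 1.247] True
0.3 50 2.1 [0.762 1.534 0.891] True
0 0 1.6 [0.    1.542 1.421] True
0 0 2.1 [-0.     1.042  1.421] True
0 25 1.6 [0.431 1.607 1.422] True
0 25 2.1 [0.474 1.156 1.202] True
0 50 1.6 [0.865 1.667 1.452] True
0 50 2.1 [0.891 1.343 1.068] True
-0.1 0 1.6 [0.    1.542 1.521] True
-0.1 0 2.1 [-0.     1.042  1.521] True
-0.1 25 1.6 [0.436 1.565 1.513] True
-0.1 25 2.1 [0.489 1.116 1.286] True
-0.1 50 1.6 [0.871 1.59  1.516] True
-0.1 50 2.1 [0.927 1.275 1.123] True
-0.4 0 1.6 [0.    1.542 1.821] True
-0.4 0 2.1 [-0.     1.042  1.821] True
-0.4 25 1.6 [0.426 1.439 1.786] True
-0.4 25 2.1 [0.511 0.991 1.547] True
-0.4 50 1.6 [0.862 1.361 1.711] True
-0.4 50 2.1 [1.017 1.061 1.281] True
```

```bash
cat >>h.py <<'E'
def plan(wps):
    """wps: (pos, yaw, tilt_deg about tool x, claw, rows). Prints rounded tool-frame rows from measured pose."""
    from station import manip
    s=manip.state(); p=np.array(s["tool_pos"]); r=Rn.from_euler("xyz",s["tool_rot"])
    for pos,yaw,tilt,claw,n in wps:
        T=Rn.from_euler("xyz",[np.pi,0,yaw])*Rn.from_euler("x",tilt,degrees=True); p0=p.copy()
        for i in range(1,n+1):
            off=np.round(r.inv().apply(p0+(np.array(pos)-p0)*i/n-p),4); rot=np.round((r.inv()*T).as_rotvec(degrees=True)/(n-i+1),2)
            print('{"offset":%s,"delta_rot":%s,"claw":%g},'%(off.tolist(),rot.tolist(),claw))
            p=p+r.apply(off); r=r*Rn.from_rotvec(rot,degrees=True)
        print("--",np.round(p,4),np.round(r.as_euler("xyz"),3))
E
python3 -c "
from h import *
plan([((.42,-.25,.25),.5,0,.04,10),((.4475,.2828,.2),.656,0,.04,11)])"
```

```text
{"offset":[0.0351, -0.031, -0.0019],"delta_rot":[-0.01, -0.0, -1.54],"claw":0.04},
{"offset":[0.036, -0.03, -0.0019],"delta_rot":[-0.01, -0.0, -1.54],"claw":0.04},
{"offset":[0.0367, -0.029, -0.0019],"delta_rot":[-0.01, -0.0, -1.54],"claw":0.04},
{"offset":[0.0375, -0.0281, -0.002],"delta_rot":[-0.01, -0.0, -1.54],"claw":0.04},
{"offset":[0.0383, -0.027, -0.0019],"delta_rot":[-0.01, -0.01, -1.54],"claw":0.04},
{"offset":[0.0389, -0.026, -0.0019],"delta_rot":[-0.01, -0.0, -1.53],"claw":0.04},
{"offset":[0.0396, -0.0249, -0.002],"delta_rot":[-0.01, -0.01, -1.54],"claw":0.04},
{"offset":[0.0403, -0.0239, -0.0019],"delta_rot":[-0.01, -0.0, -1.53],"claw":0.04},
{"offset":[0.041, -0.0228, -0.002],"delta_rot":[-0.01, -0.01, -1.54],"claw":0.04},
{"offset":[0.0415, -0.0217, -0.0019],"delta_rot":[-0.0, -0.0, -1.53],"claw":0.04},
-- [ 0.42   -0.2499  0.25  ] [-3.142 -0.     0.5  ]
{"offset":[0.0254, -0.0413, 0.0045],"delta_rot":[-0.0, -0.0, -0.81],"claw":0.04},
{"offset":[0.026, -0.0409, 0.0046],"delta_rot":[-0.0, -0.0, -0.81],"claw":0.04},
{"offset":[0.0266, -0.0406, 0.0045],"delta_rot":[-0.0, -0.0, -0.81],"claw":0.04},
{"offset":[0.0271, -0.0402, 0.0046],"delta_rot":[-0.0, -0.0, -0.81],"claw":0.04},
{"offset":[0.0277, -0.0398, 0.0045],"delta_rot":[-0.0, -0.0, -0.81],"claw":0.04},
{"offset":[0.0283, -0.0394, 0.0046],"delta_rot":[-0.0, -0.0, -0.81],"claw":0.04},
{"offset":[0.0288, -0.039, 0.0045],"delta_rot":[-0.0, -0.0, -0.82],"claw":0.04},
{"offset":[0.0294, -0.0386, 0.0046],"delta_rot":[-0.0, -0.0, -0.81],"claw":0.04},
{"offset":[0.0299, -0.0382, 0.0045],"delta_rot":[-0.0, -0.0, -0.82],"claw":0.04},
{"offset":[0.0305, -0.0377, 0.0045],"delta_rot":[-0.0, -0.0, -0.81],"claw":0.04},
{"offset":[0.031, -0.0373, 0.0046],"delta_rot":[-0.0, -0.0, -0.82],"claw":0.04},
-- [0.4475 0.2828 0.2   ] [-3.142 -0.     0.656]
```

>>> play_rows --commands '[{"offset": [0.044, -0.0387, -0.0025], "delta_rot": [0, 0, 0], "claw": 0.04}, {"offset": [0.044, -0.0387, -0.0025], "delta_rot": [0, 0, 0], "claw": 0.04}, {"offset": [0.044, -0.0387, -0.0025], "delta_rot": [0, 0, 0], "claw": 0.04}, {"offset": [0.044, -0.0387, -0.0025], "delta_rot": [0, 0, 0], "claw": 0.04}, {"offset": [0.044, -0.0387, -0.0025], "delta_rot": [0, 0, 0], "claw": 0.04}, {"offset": [0.044, -0.0387, -0.0025], "delta_rot": [0, 0, 0], "claw": 0.04}, {"offset": [0.044, -0.0387, -0.0025], "delta_rot": [0, 0, 0], "claw": 0.04}, {"offset": [0.044, -0.0387, -0.0025], "delta_rot": [0, 0, 0], "claw": 0.04}]' --force 60

```text
t: 1.1
tool_pos: [0.4214, -0.2486, 0.2511]
tool_rot: [-3.141, 0.0, 0.232]
force: [0.1, -1.4, -0.4]
gripper_width: 0.466
```

>>> play_rows --commands '[{"offset": [0.0164, -0.0555, 0.004], "delta_rot": [0, 0, 0], "claw": 0.04}, {"offset": [0.0164, -0.0555, 0.004], "delta_rot": [0, 0, 0], "claw": 0.04}, {"offset": [0.0164, -0.0555, 0.004], "delta_rot": [0, 0, 0], "claw": 0.04}, {"offset": [0.0164, -0.0555, 0.004], "delta_rot": [0, 0, 0], "claw": 0.04}, {"offset": [0.0164, -0.0555, 0.004], "delta_rot": [0, 0, 0], "claw": 0.04}, {"offset": [0.0164, -0.0555, 0.004], "delta_rot": [0, 0, 0], "claw": 0.04}, {"offset": [0.0164, -0.0555, 0.004], "delta_rot": [0, 0, -6], "claw": 0.04}, {"offset": [0.0164, -0.0555, 0.004], "delta_rot": [0, 0, -6], "claw": 0.04}]'

```text
t: 2.1
tool_pos: [0.4401, 0.2138, 0.219]
tool_rot: [3.142, -0.0, 0.445]
force: [1.2, 0.1, 0.9]
gripper_width: 0.471
```

```bash
python3 -c "
from h import *
plan([((.4475,.2828,.13),.656,0,.04,4),((.4475,.2828,.04),.656,0,.04,4)])"
```

```text
{"offset":[0.0091, -0.0148, 0.0222],"delta_rot":[0.0, 0.0, -3.03],"claw":0.04},
{"offset":[0.0099, -0.0143, 0.0223],"delta_rot":[0.0, 0.0, -3.02],"claw":0.04},
{"offset":[0.0106, -0.0137, 0.0222],"delta_rot":[0.0, 0.0, -3.03],"claw":0.04},
{"offset":[0.0113, -0.0132, 0.0223],"delta_rot":[0.0, 0.0, -3.02],"claw":0.04},
-- [0.4475 0.2828 0.13  ] [3.142 0.    0.656]
{"offset":[-0.0, 0.0, 0.0225],"delta_rot":[0.0, 0.0, -0.0],"claw":0.04},
{"offset":[-0.0, 0.0, 0.0225],"delta_rot":[0.0, 0.0, -0.0],"claw":0.04},
{"offset":[-0.0, 0.0, 0.0225],"delta_rot":[0.0, 0.0, -0.0],"claw":0.04},
{"offset":[-0.0, 0.0, 0.0225],"delta_rot":[0.0, 0.0, -0.0],"claw":0.04},
-- [0.4475 0.2828 0.04  ] [3.142 0.    0.656]
```

>>> play_rows --commands '[{"offset": [0.0091, -0.0148, 0.0222], "delta_rot": [0, 0, -3.02], "claw": 0.04}, {"offset": [0.0099, -0.0143, 0.0222], "delta_rot": [0, 0, -3.02], "claw": 0.04}, {"offset": [0.0106, -0.0137, 0.0222], "delta_rot": [0, 0, -3.02], "claw": 0.04}, {"offset": [0.0113, -0.0132, 0.0222], "delta_rot": [0, 0, -3.02], "claw": 0.04}, {"offset": [0, 0, 0], "delta_rot": [0, 0, 0], "claw": 0.04}]'

```text
t: 2.72
tool_pos: [0.4464, 0.2809, 0.1283]
tool_rot: [-3.14, 0.005, 0.653]
force: [0.9, 0.0, 0.1]
gripper_width: 0.466
```

```bash
python3 -c "
from h import *
plan([((.4475,.2828,.04),.656,0,.04,4)])
from station import manip
c=manip.camera('side'); f=c['pixels'][40:170,250:400]
cv2.imwrite('pics/g1.png',cv2.resize(f,None,fx=4,fy=4,interpolation=cv2.INTER_CUBIC)[...,::-1])"
```

```text
{"offset":[0.0006, -0.0002, 0.0221],"delta_rot":[-0.02, 0.07, -0.04],"claw":0.04},
{"offset":[0.0006, -0.0002, 0.022],"delta_rot":[-0.02, 0.07, -0.04],"claw":0.04},
{"offset":[0.0006, -0.0001, 0.0221],"delta_rot":[-0.02, 0.07, -0.04],"claw":0.04},
{"offset":[0.0005, -0.0002, 0.0221],"delta_rot":[-0.02, 0.06, -0.05],"claw":0.04},
-- [0.4475 0.2827 0.04  ] [-3.142  0.     0.656]
```

View pics/g1.png

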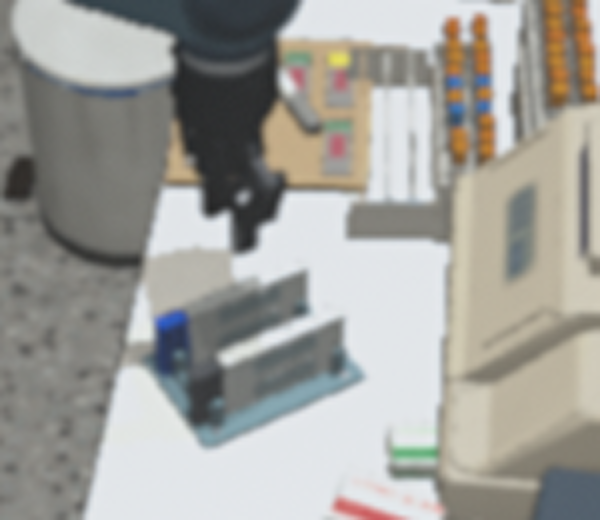

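The open gripper hangs centred above the blue-ended carrier (blue end at about pixel (172,345) of the crop). Going down to grip it near its top edge.

>>> play_rows --commands '[{"offset": [0.0006, -0.0002, 0.022], "delta_rot": [0, 0.1, 0], "claw": 0.04}, {"offset": [0.0006, -0.0002, 0.022], "delta_rot": [0, 0.1, 0], "claw": 0.04}, {"offset": [0.0006, -0.0002, 0.022], "delta_rot": [0, 0, -0.1], "claw": 0.04}, {"offset": [0.0005, -0.0002, 0.022], "delta_rot": [0, 0, -0.1], "claw": 0.04}, {"offset": [0, 0, 0], "delta_rot": [0, 0, 0], "claw": 0.005}, {"offset": [0, 0, 0], "delta_rot": [0, 0, 0], "claw": 0.005}, {"offset": [0, 0, 0], "delta_rot": [0, 0, 0], "claw": 0.005}]' --force 60

```text
t: 3.65
tool_pos: [0.4503, 0.2831, 0.0437]
tool_rot: [3.141, -0.005, 0.655]
force: [1.0, 0.2, -1.6]
gripper_width: 0.15
```

>>> play_rows --commands '[{"offset": [0, 0, 0], "delta_rot": [0, 0, 0], "claw": 0.005}, {"offset": [0, 0, -0.015], "delta_rot": [0, 0, 0], "claw": 0.005}, {"offset": [0, 0, -0.03], "delta_rot": [0, 0, 0], "claw": 0.005}, {"offset": [0, 0, -0.03], "delta_rot": [0, 0, 0], "claw": 0.005}, {"offset": [0, 0, -0.025], "delta_rot": [0, 0, 0], "claw": 0.005}]'

```text
t: 4.28
tool_pos: [0.4497, 0.283, 0.1449]
tool_rot: [3.141, -0.005, 0.656]
force: [0.5, -0.2, -1.2]
gripper_width: 0.143
```

```bash
python3 -c "
from h import *
plan([((.46,.06,.16),-.1,0,.005,8),((.46,.06,.16),-.1,50,.005,6)])
from station import manip
print(manip.state()['gripper_width'])
"
```

```text
{"offset":[-0.016, 0.0229, -0.002],"delta_rot":[-0.01, -0.04, 5.41],"claw":0.005},
{"offset":[-0.0137, 0.0243, -0.0019],"delta_rot":[-0.01, -0.04, 5.41],"claw":0.005},
{"offset":[-0.0114, 0.0254, -0.0019],"delta_rot":[-0.01, -0.04, 5.41],"claw":0.005},
{"offset":[-0.0089, 0.0265, -0.0019],"delta_rot":[-0.01, -0.04, 5.41],"claw":0.005},
{"offset":[-0.0064, 0.0271, -0.0019],"delta_rot":[-0.01, -0.04, 5.41],"claw":0.005},
{"offset":[-0.0039, 0.0277, -0.0019],"delta_rot":[-0.01, -0.04, 5.42],"claw":0.005},
{"offset":[-0.0012, 0.0279, -0.0019],"delta_rot":[-0.01, -0.04, 5.41],"claw":0.005},
{"offset":[0.0015, 0.0278, -0.0019],"delta_rot":[-0.01, -0.03, 5.42],"claw":0.005},
-- [0.46 0.06 0.16] [-3.142 -0.    -0.1  ]
{"offset":[-0.0, 0.0, -0.0],"delta_rot":[8.33, -0.0, -0.0],"claw":0.005},
{"offset":[-0.0, 0.0, -0.0],"delta_rot":[8.33, -0.0, -0.0],"claw":0.005},
{"offset":[-0.0, 0.0, -0.0],"delta_rot":[8.33, -0.0, -0.0],"claw":0.005},
{"offset":[-0.0, 0.0, -0.0],"delta_rot":[8.34, -0.0, -0.0],"claw":0.005},
{"offset":[-0.0, 0.0, -0.0],"delta_rot":[8.33, -0.0, -0.0],"claw":0.005},
{"offset":[-0.0, 0.0, -0.0],"delta_rot":[8.34, -0.0, -0.0],"claw":0.005},
-- [0.46 0.06 0.16] [-2.269 -0.    -0.1  ]
0.14331804723610972
```

>>> play_rows --commands '[{"offset": [-0.016, 0.023, -0.002], "delta_rot": [0, 0, 5.4], "claw": 0.005}, {"offset": [-0.0137, 0.0243, -0.002], "delta_rot": [0, 0, 5.4], "claw": 0.005}, {"offset": [-0.0114, 0.0254, -0.002], "delta_rot": [0, 0, 5.4], "claw": 0.005}, {"offset": [-0.009, 0.0265, -0.002], "delta_rot": [0, 0, 5.4], "claw": 0.005}, {"offset": [-0.0064, 0.0271, -0.002], "delta_rot": [0, 0, 5.4], "claw": 0.005}, {"offset": [-0.004, 0.0277, -0.002], "delta_rot": [0, 0, 5.4], "claw": 0.005}, {"offset": [-0.0012, 0.028, -0.002], "delta_rot": [0, 0, 5.4], "claw": 0.005}, {"offset": [0.0015, 0.028, -0.002], "delta_rot": [0, 0, 5.4], "claw": 0.005}]'

```text
t: 5.28
tool_pos: [0.4597, 0.0585, 0.1592]
tool_rot: [-3.139, -0.004, -0.101]
force: [0.1, -0.5, -1.1]
gripper_width: 0.15
```

>>> play_rows --commands '[{"offset": [0.004, 0, 0], "delta_rot": [8.4, 0, 0], "claw": 0.005}, {"offset": [0.004, 0, 0], "delta_rot": [8.4, 0, 0], "claw": 0.005}, {"offset": [0.004, 0, 0], "delta_rot": [8.4, 0, 0], "claw": 0.005}, {"offset": [0.004, 0, 0], "delta_rot": [8.4, 0, 0], "claw": 0.005}, {"offset": [0.004, 0, 0], "delta_rot": [8.4, 0, 0], "claw": 0.005}, {"offset": [0, 0, 0], "delta_rot": [8, 0, 0], "claw": 0.005}, {"offset": [0, 0, 0], "delta_rot": [0, 0, 0], "claw": 0.005}]'

```text
t: 6.15
tool_pos: [0.4792, 0.0564, 0.1574]
tool_rot: [-2.268, -0.001, -0.1]
force: [-0.5, 0.6, -1.0]
gripper_width: 0.149
```

```bash
python3 -c "
from h import *
np.set_printoptions(precision=3,suppress=True)
from station import manip
s=manip.state();print(s['tool_pos'],s['tool_rot'],s['joint_positions'],s['gripper_width'],s['t'])
c=manip.camera('side'); f=c['pixels'][60:210,230:400]
P=cloud(c);P[c['range_z']==0]=9
m=(abs(P[...,0]-.48)<.1)&(abs(P[...,1]-.07)<.08)&(P[...,2]>.03)
print('lowest z pct',np.percentile(P[m][:,2],[0.5,2,5]))
plan([((.48,.06,.035),-.1,50,.005,5)])
cv2.imwrite('pics/g2.png',cv2.resize(f,None,fx=4,fy=4,interpolation=cv2.INTER_CUBIC)[...,::-1])"
```

```text
[0.479 0.056 0.157] [-2.268 -0.001 -0.1  ] [-0.528  0.073  2.088  0.777  1.477  0.862] 0.14902220551651602 6.15
lowest z pct [0.03  0.031 0.032]
{"offset":[-0.0, 0.0185, 0.0163],"delta_rot":[-0.0, -0.01, 0.03],"claw":0.005},
{"offset":[-0.0, 0.0184, 0.0163],"delta_rot":[-0.0, -0.01, 0.02],"claw":0.005},
{"offset":[-0.0, 0.0185, 0.0163],"delta_rot":[-0.0, -0.01, 0.03],"claw":0.005},
{"offset":[-0.0, 0.0184, 0.0163],"delta_rot":[-0.0, -0.0, 0.02],"claw":0.005},
{"offset":[-0.0, 0.0185, 0.0163],"delta_rot":[-0.01, -0.01, 0.03],"claw":0.005},
-- [0.48  0.06  0.035] [-2.269  0.    -0.1  ]
```

View pics/g2.png

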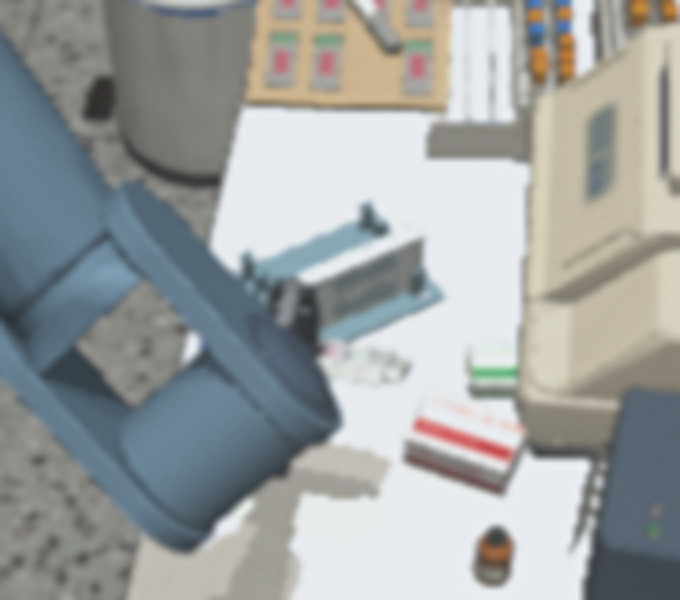

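>>> play_rows --commands '[{"offset": [0, 0.0185, 0.0163], "delta_rot": [0, 0, 0], "claw": 0.005}, {"offset": [0, 0.0185, 0.0163], "delta_rot": [0, 0, 0], "claw": 0.005}, {"offset": [0, 0.0185, 0.0163], "delta_rot": [0, 0, 0], "claw": 0.005}, {"offset": [0, 0.0185, 0.0163], "delta_rot": [0, 0, 0], "claw": 0.005}, {"offset": [0, 0.0153, 0.0129], "delta_rot": [0, 0, 0], "claw": 0.005}, {"offset": [0, 0, 0], "delta_rot": [0, 0, 0], "claw": 0.005}, {"offset": [0, 0, 0], "delta_rot": [0, 0, 0], "claw": 0.005}]'

```text
t: 7.08
tool_pos: [0.481, 0.0601, 0.0408]
tool_rot: [-2.268, -0.005, -0.097]
force: [-0.2, -0.5, -1.4]
gripper_width: 0.147
```

>>> play_rows --commands '[{"offset": [0, 0.0031, 0.0026], "delta_rot": [0, 0, 0], "claw": 0.005}, {"offset": [0, 0.0031, 0.0026], "delta_rot": [0, 0, 0], "claw": 0.005}, {"offset": [0, 0, 0], "delta_rot": [0, 0, 0], "claw": 0.005}]'

```text
t: 7.45
tool_pos: [0.4799, 0.0602, 0.0313]
tool_rot: [-2.266, -0.002, -0.098]
force: [0.1, 0.7, -1.0]
gripper_width: 0.144
```

>>> play_rows --commands '[{"offset": [0, 0, 0], "delta_rot": [0, 0, 0], "claw": 0.022}, {"offset": [0, 0, 0], "delta_rot": [0, 0, 0], "claw": 0.034}, {"offset": [0, 0, 0], "delta_rot": [0, 0, 0], "claw": 0.034}, {"offset": [0, 0.0064, -0.0077], "delta_rot": [0, 0, 0], "claw": 0.034}, {"offset": [0, 0.0064, -0.0077], "delta_rot": [0, 0, 0], "claw": 0.034}, {"offset": [0, 0.0064, -0.0077], "delta_rot": [0, 0, 0], "claw": 0.034}, {"offset": [0, 0.0064, -0.0077], "delta_rot": [0, 0, 0], "claw": 0.034}]'

```text
t: 8.32
tool_pos: [0.4762, 0.0193, 0.0316]
tool_rot: [-2.267, -0.003, -0.099]
force: [0.5, 0.0, 0.2]
gripper_width: 0.401
```

>>> play_rows --commands '[{"offset": [0, 0.0064, -0.0077], "delta_rot": [0, 0, 0], "claw": 0.034}, {"offset": [0, 0.0128, -0.0154], "delta_rot": [0, 0, 0], "claw": 0.034}, {"offset": [0, 0.0128, -0.0154], "delta_rot": [0, 0, 0], "claw": 0.034}, {"offset": [0, -0.01, -0.04], "delta_rot": [0, 0, 0], "claw": 0.034}, {"offset": [0, -0.01, -0.05], "delta_rot": [-8, 0, 0], "claw": 0.06}, {"offset": [0, -0.01, -0.05], "delta_rot": [-8, 0, 0], "claw": 0.085}]'

```text
t: 9.07
tool_pos: [0.4624, -0.1141, 0.1495]
tool_rot: [-2.55, -0.002, -0.101]
force: [0.4, -0.5, -0.0]
gripper_width: 0.81
```

```bash
cat >>h.py <<'E'
def see(tag,crops):
    from station import manip
    out=[]
    for n,(x0,x1,y0,y1) in crops.items():
        c=manip.camera(n); P=cloud(c); P[c["range_z"]==0]=9; im=c["pixels"].astype(int)
        m=(abs(P[...,0]-.48)<.13)&(abs(P[...,1]-.06)<.12)&(abs(P[...,2]-.014)<.005)
        k,l,st,_=cv2.connectedComponentsWithStats(m.astype(np.uint8))
        i=1+st[1:,4].argmax(); q=P[l==i]; b=(l==i)&(im[...,2]>im[...,0]+50)
        print(n,len(q),"z",np.percentile(q[:,2],[5,50,95]),cv2.minAreaRect(q[:,:2].astype(np.float32)),"blue",b.sum(),P[b].mean(0) if b.any() else "")
        A=np.c_[q[:,:2],np.ones(len(q))]; print(" plane",np.linalg.lstsq(A,q[:,2],rcond=None)[0])
        f=c["pixels"][y0:y1,x0:x1]; out.append(cv2.resize(f,(int(400*f.shape[1]/f.shape[0]),400),interpolation=cv2.INTER_CUBIC))
    cv2.imwrite(f"pics/{tag}.png",np.hstack(out)[:,:800,::-1])
E
python3 -c "
from h import *
np.set_printoptions(precision=4,suppress=True)
from station import manip
s=manip.state();print(s['tool_pos'],s['tool_rot'],s['t'])
see('g3',dict(top=(230,330,160,260),side=(280,400,100,220)))"
```

```text
[ 0.4624 -0.1141  0.1495] [-2.5502 -0.0016 -0.101 ] 9.075
top 614 z [0.0096 0.0133 0.0176] ((0.4780357778072357, 0.05572280287742615), (0.06279027462005615, 0.13978533446788788), 82.41253662109375) blue 109 [0.4214 0.0605 0.0141]
 plane [-0.0054  0.0081  0.0155]
side 529 z [0.0095 0.0123 0.0162] ((0.47529685497283936, 0.05262669175863266), (0.06470990180969238, 0.13776439428329468), 85.08919525146484) blue 18 [0.4217 0.0838 0.0139]
 plane [-0.0031  0.0043  0.0138]
```

View pics/g3.png

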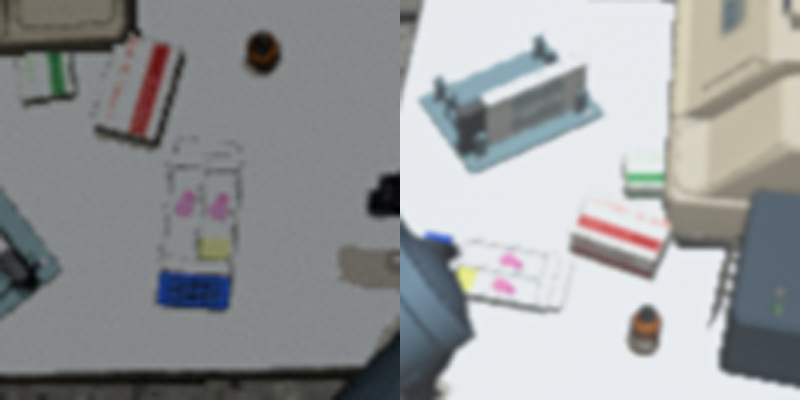

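```bash
python3 -c "
from h import *
plan([((.437,.059,.10),-.1,0,.075,5),((.437,.059,.012),-.1,0,.075,3)])"
```

```text
{"offset":[-0.0095, -0.0225, 0.028],"delta_rot":[-6.71, -0.16, 0.05],"claw":0.075},
{"offset":[-0.0094, -0.0256, 0.0252],"delta_rot":[-6.71, -0.16, 0.05],"claw":0.075},
{"offset":[-0.0094, -0.0284, 0.0221],"delta_rot":[-6.71, -0.16, 0.06],"claw":0.075},
{"offset":[-0.0093, -0.0308, 0.0186],"delta_rot":[-6.72, -0.17, 0.05],"claw":0.075},
{"offset":[-0.0094, -0.0328, 0.015],"delta_rot":[-6.71, -0.16, 0.06],"claw":0.075},
-- [0.437 0.059 0.1  ] [-3.142 -0.    -0.1  ]
{"offset":[0.0, 0.0, 0.0293],"delta_rot":[-0.0, -0.0, -0.0],"claw":0.075},
{"offset":[0.0, 0.0, 0.0294],"delta_rot":[-0.0, -0.0, -0.0],"claw":0.075},
{"offset":[0.0, 0.0, 0.0293],"delta_rot":[-0.0, -0.0, -0.0],"claw":0.075},
-- [0.437 0.059 0.012] [-3.142 -0.    -0.1  ]
```

>>> play_rows --commands '[{"offset": [-0.0095, -0.0225, 0.022], "delta_rot": [-6.7, -0.2, 0], "claw": 0.075}, {"offset": [-0.0095, -0.0256, 0.022], "delta_rot": [-6.7, -0.2, 0], "claw": 0.075}, {"offset": [-0.0095, -0.0284, 0.02], "delta_rot": [-6.7, -0.2, 0], "claw": 0.075}, {"offset": [-0.0095, -0.0308, 0.016], "delta_rot": [-6.7, -0.2, 0], "claw": 0.075}, {"offset": [-0.0095, -0.0328, 0.014], "delta_rot": [-5.5, 0, 0], "claw": 0.075}, {"offset": [0, 0, 0], "delta_rot": [0, 0, 0], "claw": 0.075}, {"offset": [0, 0, 0], "delta_rot": [0, 0, 0], "claw": 0.075}]'

```text
t: 10.05
tool_pos: [0.4313, 0.0572, 0.1087]
tool_rot: [-3.109, 0.011, -0.094]
force: [0.1, 0.9, 0.2]
gripper_width: 0.878
```

```bash
python3 -c "
from h import *
plan([((.437,.059,.06),-.1,0,.075,2),((.437,.059,.012),-.1,0,.075,3)])"
```

```text
{"offset":[0.0031, -0.0004, 0.0243],"delta_rot":[-0.93, 0.33, 0.18],"claw":0.075},
{"offset":[0.0029, -0.0007, 0.0244],"delta_rot":[-0.92, 0.32, 0.17],"claw":0.075},
-- [0.437 0.059 0.06 ] [-3.142  0.    -0.1  ]
{"offset":[-0.0, -0.0, 0.016],"delta_rot":[-0.0, 0.0, 0.0],"claw":0.075},
{"offset":[-0.0, -0.0, 0.016],"delta_rot":[-0.0, 0.0, 0.0],"claw":0.075},
{"offset":[-0.0, -0.0, 0.016],"delta_rot":[-0.0, 0.0, 0.0],"claw":0.075},
-- [0.437 0.059 0.012] [-3.142  0.    -0.1  ]
```

>>> play_rows --commands '[{"offset": [0.003, -0.0004, 0.0243], "delta_rot": [-0.9, 0.3, 0.2], "claw": 0.075}, {"offset": [0.003, -0.0007, 0.0243], "delta_rot": [-0.9, 0.3, 0.2], "claw": 0.075}, {"offset": [0, 0, 0.016], "delta_rot": [0, 0, 0], "claw": 0.075}, {"offset": [0, 0, 0.016], "delta_rot": [0, 0, 0], "claw": 0.075}, {"offset": [0, 0, 0.016], "delta_rot": [0, 0, 0], "claw": 0.075}, {"offset": [0, 0, 0], "delta_rot": [0, 0, 0], "claw": 0.075}, {"offset": [0, 0, 0], "delta_rot": [0, 0, 0], "claw": 0.075}]'

```text
t: 10.92
tool_pos: [0.4378, 0.0585, 0.0129]
tool_rot: [-3.141, -0.001, -0.103]
force: [0.5, -1.0, -0.4]
gripper_width: 0.88
```

```bash
python3 -c "
from h import *
np.set_printoptions(precision=4,suppress=True)
from station import manip
s=manip.state();print(s['tool_pos'],s['tool_rot'],s['force'],s['t'])
see('g4',dict(side=(280,380,130,200),top=(240,310,190,260)))"
```

```text
[0.4378 0.0585 0.0129] [-3.1409 -0.0008 -0.1027] [ 0.4711 -1.0257 -0.4388] 10.925
side 544 z [0.0095 0.0123 0.0161] ((0.48940595984458923, 0.05122595652937889), (0.06290905922651291, 0.10973388701677322), 84.779296875) blue 0 
 plane [-0.0033  0.0054  0.0138]
top 110 z [0.0096 0.0136 0.0178] ((0.5323500037193298, 0.05030755698680878), (0.05789962038397789, 0.02735775150358677), 83.90988159179688) blue 0 
 plane [-0.0084  0.0177  0.0172]
```

View pics/g4.png

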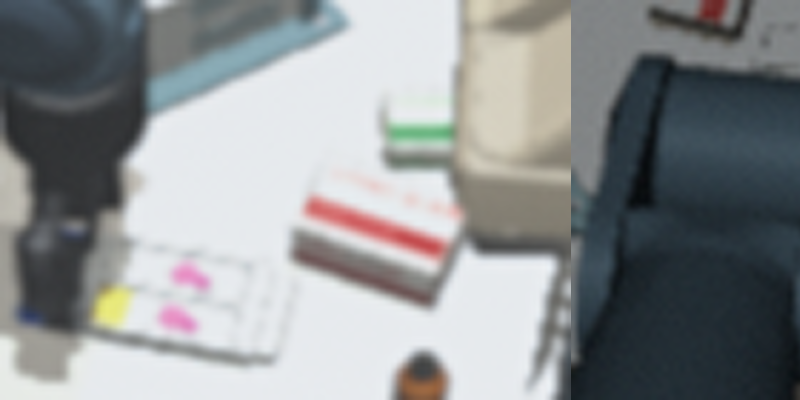

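>>> play_rows --commands '[{"offset": [0, 0, 0.004], "delta_rot": [0, 0, 0], "claw": 0.072}, {"offset": [0, 0, 0.004], "delta_rot": [0, 0, 0], "claw": 0.07}, {"offset": [0, 0, 0.003], "delta_rot": [0, 0, 0], "claw": 0.068}, {"offset": [0, 0, 0], "delta_rot": [0, 0, 0], "claw": 0.068}]'

```text
t: 11.52
tool_pos: [0.4367, 0.0597, 0.0009]
tool_rot: [-3.141, 0.001, -0.1]
force: [0.8, 0.5, 0.1]
gripper_width: 0.796
```

>>> play_rows --commands '[{"offset": [0, 0, 0.003], "delta_rot": [0, 0, 0], "claw": 0.066}, {"offset": [0, 0, 0], "delta_rot": [0, 0, 0], "claw": 0.05}, {"offset": [0, 0, 0], "delta_rot": [0, 0, 0], "claw": 0.05}, {"offset": [0, 0, 0], "delta_rot": [0, 0, 0], "claw": 0.05}]' --force 50

```text
t: 12.02
tool_pos: [0.4372, 0.0595, -0.0016]
tool_rot: [-3.141, -0.0, -0.101]
force: [0.4, 0.3, 1.0]
gripper_width: 0.688
```

>>> play_rows --commands '[{"offset": [0, 0, -0.01], "delta_rot": [0, 0, 0], "claw": 0.05}, {"offset": [0, 0, -0.04], "delta_rot": [0, 0, 0], "claw": 0.05}, {"offset": [0.002, 0.04, -0.04], "delta_rot": [0, 0, 0], "claw": 0.05}, {"offset": [0.002, 0.05, 0], "delta_rot": [0, 0, 0], "claw": 0.05}, {"offset": [0.002, 0.05, 0], "delta_rot": [0, 0, 0], "claw": 0.05}, {"offset": [0.002, 0.05, 0], "delta_rot": [0, 0, 0], "claw": 0.05}, {"offset": [0.002, 0.05, 0], "delta_rot": [0, 0, 0], "claw": 0.05}, {"offset": [0.002, 0.05, 0], "delta_rot": [0, 0, 0], "claw": 0.05}]'

```text
t: 13.02
tool_pos: [0.4193, -0.2317, 0.0885]
tool_rot: [-3.141, -0.0, -0.101]
force: [1.0, -0.5, -1.3]
gripper_width: 0.686
```

```bash
python3 -c "
from h import *
plan([((.4236,-.2356,.09),-.1,0,.05,2)])"
```

```text
{"offset":[0.0024, 0.0017, -0.0007],"delta_rot":[-0.02, -0.0, -0.03],"claw":0.05},
{"offset":[0.0023, 0.0018, -0.0008],"delta_rot":[-0.02, -0.01, -0.02],"claw":0.05},
-- [ 0.4236 -0.2356  0.09  ] [ 3.142  0.    -0.1  ]
```

>>> play_rows --commands '[{"offset": [0.002, 0.001, 0], "delta_rot": [0, 0, 0], "claw": 0.05}, {"offset": [0, 0, 0], "delta_rot": [0, 0, 0], "claw": 0.05}, {"offset": [0, 0, 0], "delta_rot": [0, 0, 0], "claw": 0.05}]'

```text
t: 13.4
tool_pos: [0.4215, -0.23, 0.0878]
tool_rot: [-3.14, 0.001, -0.099]
force: [0.9, 0.6, -2.1]
gripper_width: 0.687
```

```bash
cat >m.py <<'E'
from h import *
import sys
np.set_printoptions(precision=4,suppress=True)
from station import manip
s=manip.state();print(s['tool_pos'],s['tool_rot'],s['force'],s['t'])
zt=s['tool_pos'][2]+.0156
for n in("top","side"):
    c=manip.camera(n);P=cloud(c);P[c['range_z']==0]=9; np.savez("m_"+n,**c)
    m=(abs(P[...,0]-.51)<.07)&(abs(P[...,1]+.245)<.06)&(abs(P[...,2]-zt)<.012)
    q=P[m]
    if len(q)<30: print(n,len(q));continue
    fz=np.linalg.lstsq(np.c_[q[:,:2]-[.5,-.25],np.ones(len(q))],q[:,2],rcond=None)[0]
    print(n,len(q),cv2.minAreaRect(q[:,:2].astype(np.float32)),"plane",fz,"xmax",np.percentile(q[:,0],98))
    for x in(.50,.51,.52,.53):
        w=q[abs(q[:,0]-x)<.004][:,1]
        if len(w)>3: print("  x",x,"ymid",(w.min()+w.max())/2,"w",np.ptp(w))
    # reader bay lateral and front
    b=P[(abs(P[...,0]-.575)<.022)&(abs(P[...,1]+.25)<.1)&(abs(P[...,2]-.064)<.003)]
    w=b[:,1]; print("  bay y",w.min(),w.max(),(w.min()+w.max())/2,"at x",np.median(b[:,0]))
E
python3 m.py
python3 -c "
from h import *
o=[]
for n,(x0,x1,y0,y1) in dict(top=(330,410,150,230),side=(260,380,225,345)).items():
    o.append(cv2.resize(np.load('m_'+n+'.npz')['pixels'][y0:y1,x0:x1],(400,400),interpolation=cv2.INTER_CUBIC))
cv2.imwrite('pics/g5.png',np.hstack(o)[...,::-1])"
```

```text
[ 0.4215 -0.23    0.0878] [-3.1403  0.0008 -0.0991] [ 0.911   0.6283 -2.0892] 13.4
top 24
side 841 ((0.4834119379520416, -0.23757067322731018), (0.06176906079053879, 0.09231077879667282), 84.53617858886719) plane [0.0046 0.0217 0.1011] xmax 0.5276687482205462
  x 0.5 ymid -0.23956824953170572 w 0.05983310399678582
  x 0.51 ymid -0.24076244121547521 w 0.060208868615979017
  x 0.52 ymid -0.24128199667200437 w 0.05442160358645903
  x 0.53 ymid -0.2419214225714012 w 0.052048129003950616
  bay y -0.33974434927869235 -0.1683734127208233 -0.2540588809997578 at x 0.575098213905437
```

View pics/g5.png

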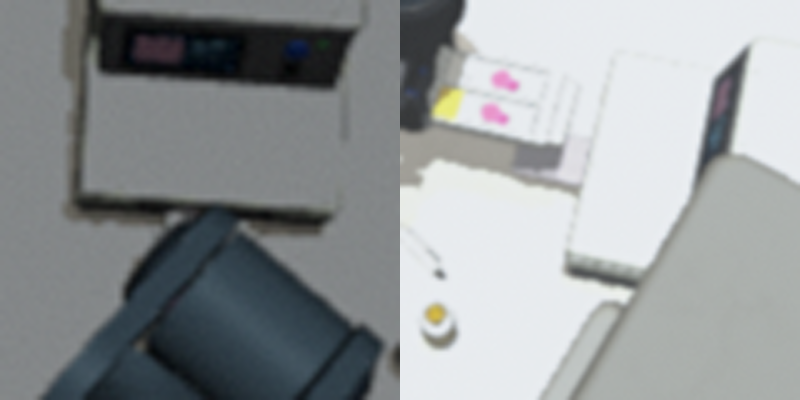

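>>> play_rows --commands '[{"offset": [0.0, 0.0057, 0.015], "delta_rot": [0, 0, 0], "claw": 0.05}, {"offset": [0, 0, 0.02], "delta_rot": [0, 0, 0], "claw": 0.05}, {"offset": [0, 0, 0.015], "delta_rot": [0, 0, 0], "claw": 0.05}, {"offset": [0, 0, 0.005], "delta_rot": [0, 0, 0], "claw": 0.05}, {"offset": [0, 0, 0], "delta_rot": [0, 0, 0], "claw": 0.05}, {"offset": [0, 0, 0], "delta_rot": [0, 0, 0], "claw": 0.05}]'

```text
t: 14.25
tool_pos: [0.4216, -0.2374, 0.0337]
tool_rot: [3.141, -0.001, -0.101]
force: [0.3, 0.1, -1.1]
gripper_width: 0.682
```

```bash
python3 m.py | grep -v bay
```

```text
[ 0.4216 -0.2374  0.0337] [ 3.1414 -0.001  -0.1006] [ 0.267   0.066  -1.1108] 14.25
top 132 ((0.5320402383804321, -0.2511545419692993), (0.12308500707149506, 0.11619476228952408), 13.746129035949707) plane [ 0.1811 -0.0284  0.0456] xmax 0.5783082885234778
  x 0.52 ymid -0.24548815854703682 w 0.055184633590792065
  x 0.53 ymid -0.2461089598795458 w 0.0488394087995368
side 851 ((0.512054443359375, -0.2517433762550354), (0.14788055419921875, 0.1095554530620575), 11.613994598388672) plane [0.0682 0.0235 0.049 ] xmax 0.5676640729372291
  x 0.5 ymid -0.2471468257472737 w 0.06076326733453552
  x 0.51 ymid -0.24836404088425007 w 0.06152782145074609
  x 0.52 ymid -0.24819955766756013 w 0.05507775010283644
  x 0.53 ymid -0.2454318629101981 w 0.042038561369376726
```

>>> play_rows --commands '[{"offset": [0.0, -0.0014, 0.003], "delta_rot": [0, 0, 0], "claw": 0.05}, {"offset": [0.004, 0, 0], "delta_rot": [0, 0, 0], "claw": 0.05}, {"offset": [0.006, 0, 0], "delta_rot": [0, 0, 0], "claw": 0.05}, {"offset": [0.006, 0, 0], "delta_rot": [0, 0, 0], "claw": 0.05}, {"offset": [0.006, 0, 0], "delta_rot": [0, 0, 0], "claw": 0.05}, {"offset": [0, 0, 0], "delta_rot": [0, 0, 0], "claw": 0.05}]'

```text
t: 15.1
tool_pos: [0.4437, -0.238, 0.0302]
tool_rot: [-3.141, -0.0, -0.1]
force: [0.6, -0.1, -1.9]
gripper_width: 0.691
```

>>> play_rows --commands '[{"offset": [0.005, 0, 0], "delta_rot": [0, 0, 0], "claw": 0.05}, {"offset": [0.005, 0, 0], "delta_rot": [0, 0, 0], "claw": 0.05}, {"offset": [0.005, 0, 0], "delta_rot": [0, 0, 0], "claw": 0.05}, {"offset": [0.005, 0, 0], "delta_rot": [0, 0, 0], "claw": 0.05}, {"offset": [0.005, 0, 0], "delta_rot": [0, 0, 0], "claw": 0.05}, {"offset": [0.004, 0, 0], "delta_rot": [0, 0, 0], "claw": 0.05}, {"offset": [0, 0, 0], "delta_rot": [0, 0, 0], "claw": 0.05}]'

```text
t: 15.98
tool_pos: [0.4725, -0.2409, 0.0302]
tool_rot: [-3.141, -0.001, -0.101]
force: [1.3, 0.0, -2.7]
gripper_width: 0.688
```

>>> play_rows --commands '[{"offset": [0.002, 0, 0], "delta_rot": [0, 0, 0], "claw": 0.05}, {"offset": [0.002, 0, 0], "delta_rot": [0, 0, 0], "claw": 0.05}, {"offset": [0.002, 0, 0], "delta_rot": [0, 0, 0], "claw": 0.05}, {"offset": [0.001, 0, 0], "delta_rot": [0, 0, 0], "claw": 0.05}]'

```text
t: 16.48
tool_pos: [0.479, -0.2414, 0.0301]
tool_rot: [-3.141, 0.0, -0.101]
force: [-1.1, -0.0, -2.6]
gripper_width: 0.686
```

>>> play_rows --commands '[{"offset": [0.001, 0, 0], "delta_rot": [0, 0, 0], "claw": 0.05}, {"offset": [0.001, 0, 0], "delta_rot": [0, 0, 0], "claw": 0.05}, {"offset": [0.001, 0, 0], "delta_rot": [0, 0, 0], "claw": 0.05}, {"offset": [0, 0, 0], "delta_rot": [0, 0, 0], "claw": 0.05}]'

```text
t: 16.98
tool_pos: [0.4821, -0.2418, 0.0302]
tool_rot: [-3.141, -0.0, -0.101]
force: [0.1, 0.7, -2.9]
gripper_width: 0.687
```

>>> play_rows --commands '[{"offset": [0.001, 0, 0], "delta_rot": [0, 0, 0], "claw": 0.05}, {"offset": [0.001, 0, 0], "delta_rot": [0, 0, 0], "claw": 0.05}, {"offset": [0.0015, 0, 0], "delta_rot": [0, 0, 0], "claw": 0.05}, {"offset": [0, 0, 0], "delta_rot": [0, 0, 0], "claw": 0.05}]'

```text
t: 17.48
tool_pos: [0.4828, -0.2418, 0.0291]
tool_rot: [-3.14, 0.007, -0.1]
force: [-11.2, -1.6, 0.1]
gripper_width: 0.687
```

>>> play_rows --commands '[{"offset": [-0.003, 0, 0], "delta_rot": [0, 0, 0], "claw": 0.05}, {"offset": [-0.003, 0, 0], "delta_rot": [0, 0, 0], "claw": 0.05}, {"offset": [0, 0.0008, 0.0012], "delta_rot": [0, 0, 0], "claw": 0.05}, {"offset": [0, 0, 0], "delta_rot": [0, 0, 0], "claw": 0.05}]'

```text
t: 17.98
tool_pos: [0.4795, -0.2423, 0.0289]
tool_rot: [-3.141, -0.0, -0.101]
force: [-0.3, 0.3, -1.4]
gripper_width: 0.686
```

>>> play_rows --commands '[{"offset": [0.0015, 0, 0], "delta_rot": [0, 0, 0], "claw": 0.05}, {"offset": [0.001, 0, 0], "delta_rot": [0, 0, 0], "claw": 0.05}, {"offset": [0.001, 0, 0], "delta_rot": [0, 0, 0], "claw": 0.05}, {"offset": [0, 0, 0], "delta_rot": [0, 0, 0], "claw": 0.05}]'

```text
t: 18.48
tool_pos: [0.4826, -0.2427, 0.0288]
tool_rot: [-3.141, 0.001, -0.101]
force: [-2.6, -0.6, -0.5]
gripper_width: 0.687
```

>>> play_rows --commands '[{"offset": [0.001, 0, 0], "delta_rot": [0, 0, 0], "claw": 0.05}, {"offset": [0.0005, 0, 0], "delta_rot": [0, 0, 0], "claw": 0.05}, {"offset": [0, 0, 0], "delta_rot": [0, 0, 0], "claw": 0.05}]'

```text
t: 18.85
tool_pos: [0.4827, -0.2426, 0.0284]
tool_rot: [-3.14, 0.004, -0.1]
force: [-8.9, -0.7, 1.3]
gripper_width: 0.687
```

>>> play_rows --commands '[{"offset": [-0.0008, 0, 0], "delta_rot": [0, 0, 0], "claw": 0.05}, {"offset": [0, 0, 0], "delta_rot": [0, 0, 0], "claw": 0.05}]'

```text
t: 19.1
tool_pos: [0.4827, -0.2427, 0.0286]
tool_rot: [-3.141, 0.002, -0.101]
force: [-5.9, 0.1, -0.6]
gripper_width: 0.682
```

>>> play_rows --commands '[{"offset": [0, 0, 0], "delta_rot": [0, 0, 0], "claw": 0.066}, {"offset": [0, 0, 0], "delta_rot": [0, 0, 0], "claw": 0.078}, {"offset": [0, 0, 0], "delta_rot": [0, 0, 0], "claw": 0.085}, {"offset": [0, 0, -0.02], "delta_rot": [0, 0, 0], "claw": 0.085}, {"offset": [0, 0, -0.04], "delta_rot": [0, 0, 0], "claw": 0.085}, {"offset": [-0.04, 0, -0.05], "delta_rot": [0, 0, 0], "claw": 0.085}, {"offset": [0, 0.06, -0.015], "delta_rot": [0, 0, 0], "claw": 0.085}, {"offset": [0, 0.06, 0], "delta_rot": [0, 0, 0], "claw": 0.085}]'

```text
t: 20.1
tool_pos: [0.4335, -0.3604, 0.1561]
tool_rot: [3.138, -0.005, -0.099]
force: [0.8, -0.3, -0.1]
gripper_width: 0.995
```

```bash
python3 -c "
from h import *
np.set_printoptions(precision=4,suppress=True)
from station import manip
s=manip.state();print(s['tool_pos'],s['tool_rot'],s['force'],s['t'])
o=[]
for n,(x0,x1,y0,y1) in dict(top=(330,410,150,230),side=(240,360,225,345)).items():
    c=manip.camera(n);P=cloud(c);P[c['range_z']==0]=9;im=c['pixels'].astype(int)
    m=(abs(P[...,0]-.49)<.055)&(abs(P[...,1]+.245)<.05)&(abs(P[...,2]-.044)<.006)
    q=P[m]; print(n,len(q),cv2.minAreaRect(q[:,:2].astype(np.float32)) if len(q)>9 else '','xmin',q[:,0].min() if len(q) else '','z',np.median(q[:,2]))
    print(' plane',np.linalg.lstsq(np.c_[q[:,:2]-[.5,-.25],np.ones(len(q))],q[:,2],rcond=None)[0])
    o.append(cv2.resize(c['pixels'][y0:y1,x0:x1],(400,400),interpolation=cv2.INTER_CUBIC))
cv2.imwrite('pics/g6.png',np.hstack(o)[...,::-1])"
```

```text
[ 0.4335 -0.3604  0.1561] [ 3.1376 -0.005  -0.0994] [ 0.7991 -0.3258 -0.1216] 20.1
top 476 ((0.5008007884025574, -0.24965961277484894), (0.07434175163507462, 0.09640876203775406), 83.38825225830078) xmin 0.4515559815720048 z 0.04305546285321615
 plane [-0.0175  0.0074  0.0431]
side 781 ((0.4969230890274048, -0.24476376175880432), (0.06198566406965256, 0.09262408316135406), 84.32316589355469) xmin 0.4492640311318451 z 0.04307410076296647
 plane [-0.0235  0.0032  0.043 ]
```

View pics/g6.png

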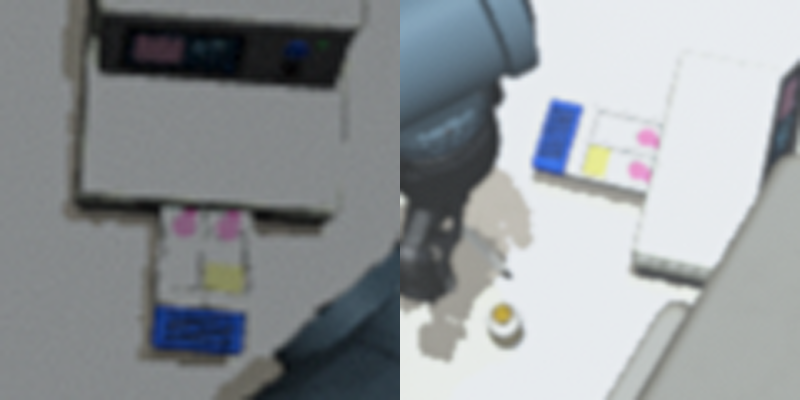

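```bash
python3 -c "
from h import *
np.set_printoptions(precision=4,suppress=True)
from station import manip
for n in('top','side'):
    c=manip.camera(n);P=cloud(c);P[c['range_z']==0]=9
    m=(abs(P[...,0]-.495)<.035)&(abs(P[...,1]+.245)<.024)&(abs(P[...,2]-.044)<.01)
    q=P[m]; print(n,len(q),'slopes',np.linalg.lstsq(np.c_[q[:,:2]-[.5,-.25],np.ones(len(q))],q[:,2],rcond=None)[0])
    z=dict(np.load(n+'0.npz')); Z=cloud(z);Z[z['range_z']==0]=9
    for nm,(x,y) in dict(grey=(.479,.230),oil=(.6166,-.004),carton=(.5955,.107),drop=(.4517,-.388)).items():
        f=lambda P:np.median(P[(np.hypot(P[...,0]-x,P[...,1]-y)<.07)&(P[...,2]>.02)&(P[...,2]<.08)],0)
        print(nm,f(Z),f(P))
print(manip.state()['qvel'],manip.state()['t'])
"
```

```text
top 303 slopes [-0.0503 -0.0032  0.0429]
grey [0.4582 0.2504 0.0647] [0.4765 0.2285 0.0645]
oil [0.6195 0.0006 0.0398] [0.6185 0.0008 0.0409]
carton [0.6076 0.1166 0.036 ] [0.6086 0.1169 0.0366]
drop [ 0.4508 -0.3822  0.0404] [nan nan nan]
side 467 slopes [-0.0476 -0.0077  0.0428]
grey [0.4618 0.248  0.0497] [0.477  0.2254 0.0493]
oil [ 0.6209 -0.0076  0.0408] [ 0.6203 -0.0069  0.0402]
carton [0.6126 0.1105 0.0352] [0.6132 0.1109 0.0353]
drop [ 0.4528 -0.3934  0.0417] [ 0.4527 -0.3931  0.041 ]
[ 0.0332 -0.0087  0.0319 -0.0006  0.003   0.0026] 20.3
  return _methods._mean(a, axis=axis, dtype=dtype,
  ret = um.true_divide(
```

```bash
python3 -c "
from h import *
np.set_printoptions(precision=4,suppress=True)
from station import manip
for n in('top','side'):
    c=manip.camera(n);P=cloud(c);P[c['range_z']==0]=9;im=c['pixels'].astype(int)
    for x in np.arange(.445,.61,.01):
        m=(abs(P[...,0]-x)<.005)&(abs(P[...,1]+.245+.1*(x-.515))<.022)&(P[...,2]<.1)
        if m.sum()>3: print(n,round(x,3),m.sum(),np.percentile(P[m][:,2],[10,50,90]),P[m][:,2].mean(),im[m].mean(0).astype(int))
"
```

```text
top 0.445 42 [-0.0031  0.0001  0.0045] 0.00039586981174534133 [129 132 134]
top 0.455 68 [-0.0034  0.0025  0.0464] 0.018757209816924022 [53 62 82]
top 0.465 39 [0.0394 0.0437 0.0466] 0.0436576537949046 [22 41 86]
top 0.475 42 [0.0414 0.0452 0.0484] 0.04508640689921469 [27 47 96]
top 0.485 42 [0.0392 0.0445 0.0475] 0.04411959725034688 [115 120 126]
top 0.495 42 [0.0389 0.0428 0.0464] 0.042825290312881084 [126 129 116]
top 0.505 39 [0.0387 0.0415 0.0458] 0.04180221666163581 [129 132 114]
top 0.515 39 [0.0396 0.0427 0.0465] 0.04328606231888147 [130 133 132]
top 0.525 40 [0.0371 0.0413 0.0459] 0.04111800339851824 [130 128 133]
top 0.535 41 [0.039  0.0424 0.0462] 0.04254668993762275 [128 106 125]
top 0.545 55 [0.0406 0.0445 0.0611] 0.04767379247513383 [95 87 94]
top 0.555 46 [0.0593 0.0632 0.0666] 0.06264648003752454 [130 133 134]
top 0.565 41 [0.0591 0.0633 0.068 ] 0.06366783773298196 [133 136 138]
top 0.575 38 [0.0591 0.0649 0.0678] 0.0643060583623198 [133 136 138]
top 0.585 38 [0.0627 0.0651 0.0675] 0.06522527784466718 [133 136 138]
top 0.595 47 [0.0618 0.0648 0.068 ] 0.064907611624747
[... 600 characters left out ...]
5 64 [0.0397 0.0419 0.0444] 0.04027383996770259 [224 228 230]
side 0.525 63 [0.0383 0.0415 0.0437] 0.03897112398570309 [222 212 222]
side 0.535 64 [0.0395 0.0421 0.0454] 0.04110209234697938 [225 186 215]
side 0.545 48 [0.0419 0.0599 0.0643] 0.05423135778207918 [217 206 217]
side 0.555 66 [0.0618 0.0645 0.0667] 0.06424962821034168 [231 234 237]
side 0.565 62 [0.0618 0.0642 0.0656] 0.06402731662704612 [231 235 238]
side 0.575 65 [0.0622 0.0641 0.0666] 0.06430883830050879 [231 235 238]
side 0.585 62 [0.0616 0.0648 0.067 ] 0.06454449528021744 [231 235 238]
side 0.595 63 [0.0617 0.0641 0.0659] 0.06404959378039178 [231 235 238]
side 0.605 63 [0.0622 0.0644 0.0671] 0.06454950518331644 [231 235 238]
```

```bash
python3 -c "
from station import manip
print(manip.sign_off())"
```

```text
the job is handed in; nothing more can be done
None
```

The job is handed in, at about 20 s on the robot's clock. I laid the blue-ended carrier flat with its slides up and let go of it. I then took it again by its long sides and slid it nose first through the flap until it met a stop, and let go. No verdict was reported.

- **Stage contact:** I felt the stop twice, at the same tool position (x about 0.4827 m), at two slightly different heights and sideways positions. The highest reading was about 11 N, below the 14 N at which the stage slips. About 6 N was still on when I opened the fingers.
- **Depth:** The nose is about 45 mm in, judged from the tail against the end of the tongue and from the tool position. That is the shallow end of the stage's range. Taking the bay's top front edge as the mouth gave 42–45 mm instead. I took the contact to be the stage because the stop was hard and repeatable, but nothing in view confirms it.
- **Lie of the carrier:** Its top is at 44 mm, as expected, and its yaw is about -0.10 rad, matching the reader's. My first level check read up to 0.05 rad of tilt. A height profile showed this came from the recessed slides, and the tray itself is level.
- **Surroundings:** The oil bottle, carton and dropper bottle read within about 1 mm of their starting places (the dropper only in the side view). The grey carrier's before-and-after number is no use because the blue carrier was in the first measurement. Its later position is within about 3 mm of where I first measured it.

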